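# Pass a board rack through the spring gate of a chute

### The job

With one fingertip press down the long plate of the spring gate beside the chute and hold the gate open, and meanwhile push the rack of circuit boards along the lane with another fingertip, past the gate, until it stands against the end stop; then take the hand away so that the gate springs shut behind it. The gate's leaf must not be run into or pressed against the rack, nothing is to be grasped or lifted, and everything else on the table stays where it is.

Things in the scene. Friction and masses are not known exactly. Their poses are not given: they have to be found in the camera images.
- chute: Fixed straight open-topped aluminium chute on a black base (400 x 175 mm). Origin: on the table, mid lane; +x along the lane in the pushing direction, +y sideways to the gate plate's side, z up. Lane floor 50 mm above the table, 65 mm wide, open entry at x = -180 mm, end stop face at x = +185 mm. Walls 5 mm thick, tops 64 mm over the table, end stop 88 mm. Nothing crosses above the lane.
- chute_slot (a point): Middle of the slot in the lane floor (12 mm long in x) through which the gate leaf stands up; at x = 50 mm, y = 0, z = 50 mm (floor level) in the chute's frame.
- chute_stop (a point): Foot of the end stop's face, at x = 185 mm, y = 0, z = 50 mm (floor level) in the chute's frame.
- gate (a joint): Gate angle, rad: 0 = shut, leaf across the lane; from 0.14 the leaf is below the lane floor; 0.26 = hard stop. A spring shuts it: 3 N on the plate's middle starts it, 7 N holds it open. One steel part hinged on a line along the lane (chute y = 115, z = 58 mm): a long plate outside the lane, linked under the wall to the leaf. Pressing the plate down sinks the leaf.
- gate_plate (a point): Point on top of the gate's long plate, mid width, at chute x = 0. The plate runs along the lane, chute x = -160 to +120 mm, y about 56 to 115 mm; press it anywhere. Shut, it slopes up to the lane: 62 mm over the table at the hinge, 69 mm here, 75 mm at the inner edge. At 0.22 rad it is level, top 62 mm over the table all over. Hinge posts along y = 121 mm are 56 mm tall.
- gate_leaf (a point): Middle of the gate leaf's upper edge. The leaf is a 5 mm thick steel plate across the lane at chute x = 50 mm, from y = -10 to +30 mm; shut, it stands 12 mm above the lane floor.
- rack: Loose grey rack in the lane before the gate, holding five upright green circuit boards. 100 mm long (x, along the lane), 60 mm wide (y), end walls 44 mm tall, about 0.3 kg. Origin: centre of its underside, on the lane floor; its x axis is along the chute's +x and the flat end wall to push is at its x = -50 mm. Home against the end stop, its origin is at chute x = 135 mm.
- psu: Bystander, loose: low black box, 100 x 62 x 30 mm, beside the chute on the side away from the gate plate; leave it alone. Origin: underside.
- white_box: Bystander, loose: white plastic box with a green square on top, 85 x 75 x 32 mm, beside the chute on the side away from the gate plate; leave it alone. Origin: underside.
- jar: Bystander, loose: small jar, 44 mm across, 55 mm tall, near the end stop, on the side away from the gate plate; leave it alone. Origin: underside.
- battery_board: Bystander, loose: red board carrying three small batteries, 70 x 55 x 20 mm, on the table beyond the gate plate's hinge side; leave it alone. Origin: underside.
- tweezers: Bystander, loose: dark steel tweezers, 125 mm long, on the cork mat at the right of the table; leave it alone. Origin: underside.
- syringe: Bystander, loose: white paste syringe lying down, about 155 mm long, on the cork mat at the right of the table; leave it alone. Origin: underside.
- screwdriver: Bystander, loose: screwdriver lying on the table, at the left of the table; leave it alone. Origin: underside.
Mind the look-alikes: they are no part of the job. What is shaped like the rack but blue or yellow is not meant.

How it is judged:
On the way, in this order (a step that is already met when the one before it is completed fails the run):
1. the gate is pressed open by the fingers while the whole rack is still before it (value of joint gate above 0.14 rad and contact force between the fingers and gate above 0.5 N and x of rack in the frame of chute below -0.005 m), for 0.1 s.
2. the rack is crossing the slot while the fingers hold the gate open (value of joint gate above 0.14 rad and contact force between the fingers and gate above 0.5 N and x of rack in the frame of chute between 0.02 and 0.095 m), for 0.1 s.
At the end, for the whole second after the job is handed in: The rack stands flat and at rest in the lane beyond the gate, within 10 mm of the end stop, and the gate is shut again (below 0.03 rad) (x of rack in the frame of chute above 0.125 m and z of rack in the frame of chute between 0.045 and 0.055 m and angle between the x axis of rack and the x axis of chute, either way round below 0.1 rad and angle between rack's own z axis and vertical below 0.05 rad and linear speed of rack below 0.01 m/s and value of joint gate below 0.03 rad); the robot touches nothing.
It fails at once if the gate and the rack press on each other with more than 3 N (contact force between gate and rack above 3 N).
It fails at once if the rack is lifted more than 8 mm off the lane floor or tipped (height (world z) of rack above 0.058 m or angle between rack's own z axis and vertical above 0.2 rad).
It fails at once if a bystander is moved by more than 25 mm (distance of any of psu, white_box, jar, battery_board, tweezers, syringe, screwdriver from where it was at the start of the episode above 0.025 m).
It also fails if it takes over 42 s, if anything falls off the work surface, if the arm or the gripper's body presses on something with over 40 N, if the wrist force passes 120 N, or if a joint passes its speed limit or range.

### The arm

A 7-joint arm with a two-finger parallel gripper is mounted at the origin on the work surface. World frame = base frame: x ahead of the robot, y to its left, z up, the work surface at z = 0. Lengths are in m, angles in rad, forces in N, time in s.
With the tool pointing down it reaches from about 0.425 to 0.95 m from the base axis. Payload 4.7 kg.
Tool frame: the origin (TCP) lies on the centre line of the jaws, within the pads' length; the fingertips stand 25 mm ahead of it and the grasp point (between the pads) lies 6 mm ahead of it; z points along the fingers, y is the line along which they close (so a half turn about z gives the same grasp; the last joint's range is limited). The gripper opens to 87 mm and grips with 3 to 60 N. Pads are 19 mm wide; open, the fingers measure 117 mm over their backs; the gripper's body (75 mm by 190 mm) begins 51 mm behind the grasp point.
Start: joints at [-1.136, 0.469, -0.049, 1.532, 0.024, 1.141, -0.082], TCP at [0.302, 0.604, 0.248] pointing down, gripper open.
Joint ranges: [-2.59, 2.59], [-0.33, 1.99], [-1.39, 1.29], [0.1, 2.45], [-1.04, 4.18], [0.21, 1.99], [-2.66, 2.66]. Speed limits (rad/s): [2.57, 2.57, 3.14, 3.14, 3.14, 3.14, 3.14].

### API

Orientations are given as a rotation vector (axis times angle).
In Python, from plant import manip gives the robot as it stands.
- The arm moves only by the tool carry_out, never from a script. Its argument "plan" is one flat list of numbers, 7 for each row, row after row: the turn, a rotation vector about the tool's x, y, z in degrees, then the shift along the tool's x, y, z in m, then the closure, from 0 (fully open) to 1 (shut). In form: [rx, ry, rz, tx, ty, tz, jaw, rx, ry, rz, tx, ty, tz, jaw, ...]. A call has 1 to 10 rows; each row is the pose to reach, as a shift and turn from the pose commanded when the call began, along the tool's axes at that moment; what a row does not reach only later rows make up. A row lasts 1/10 s, in which the tool goes at most 50 mm and 8.59 degrees, less where a joint would pass 70% of its speed; a pose out of reach is approached as far as the arm can. A call with a gripper value outside its range is refused whole. The fingers move at their own pace and stop on an object; "newtons" is the grip in N (left out, the last holds). Time passes only in rows, so rows that repeat a pose let the fingers close. It gives the time, the measured TCP pose, the force, the opening and the grip force at its end, in the units of the state.
- manip.observe(): the state, without advancing time (a new reading comes with each control period).
- manip.grab_frame(name): name is "side" or "top"; returns a dict with "color" (480x640x3 uint8, red, green, blue), "range_z" (480x640 float32, m along the optical axis (not along the pixel's ray), 0 where there is no reading), "fovy" (degrees; the focal length in pixels is half the picture's height over the tangent of half this angle, whatever the lens; pixels are square), "cx", "cy" (the principal point, pixels), "k1" (the pictures are not rectified: a ray, as slopes to the right and down, at radius r is drawn at 1 + k1 r^2 times it, then the intrinsics apply), "R" (3x3) and "t" (3): a world point X has camera coordinates R X + t. Camera axes: x right, y down, z forward; pixel columns grow to the right and rows downward; lengths in m; the calibration is good to about 2 mm. A picture is of the moment at which its call begins.
- manip.close_job(): hands the job in; it is judged then, once.
The state is a dict: "time_s": time; "joints": joint angles; "qvel": joint speeds; "joint_torque": joint torques, N m; "tool_pos": TCP position; "tcp_rot": TCP orientation; "force": force on the tool from outside, world axes, zero at the start; "wrist_torque": the same for the moment, N m; "width": finger opening in m; "gripper_force": force on a finger pad.
Only numpy, scipy, OpenCV 4.12 (cv2) and the standard library are available. Lean on these libraries where they do the work, as an engineer would, in place of code of your own. Each camera call takes 0.05 s, during which the arm holds its last target. There are 200 camera calls.

## Working session

There is one attempt and no reset: what is moved stays moved. The work goes in short steps, Python scripts to look and compute and a tool call to move; the robot and the scene stay as the last step left them, time stands still between calls to the robot, and variables do not carry over. Pictures are saved under pics/ and viewed, at most 10 in all, crops included, and the job is handed in when it is done.

Besides the shell and the picture viewer there is one more tool, called after "Call:" as name(argument=value, ...), one argument or row to a line, values as JSON. carry_out: Moves the arm, as the interface text tells. Its arguments: {"type":"object","properties":{"plan":{"type":"array"},"newtons":{"type":"number"}},"required":["plan"]}

```bash
mkdir -p pics
cat > h.py <<'E'
import numpy as np, cv2, pickle
from plant import manip
def grab(n):
    f=manip.grab_frame(n); pickle.dump(f,open(f'pics/{n}.pkl','wb')); return f
def load(n): return pickle.load(open(f'pics/{n}.pkl','rb'))
def K(f):
    fl=240/np.tan(np.radians(f['fovy'])/2); return np.array([[fl,0,f['cx']],[0,fl,f['cy']],[0,0,1.]])
def slopes(f,uv):
    k=K(f); d=(np.asarray(uv,float).reshape(-1,2)-[f['cx'],f['cy']])/k[0,0]
    s=d.copy()
    for _ in range(30): s=d/(1+f['k1']*(s**2).sum(1,keepdims=True))
    return s
def ray(f,uv,z):
    s=slopes(f,uv); R=np.array(f['R']);t=np.array(f['t'])
    d=np.c_[s,np.ones(len(s))]@R; c=-R.T@t
    return c+d*((z-c[2])/d[:,2])[:,None]
def depth(f,uv):
    uv=np.asarray(uv).reshape(-1,2); s=slopes(f,uv); z=f['range_z'][uv[:,1].astype(int),uv[:,0].astype(int)]
    return (np.c_[s,np.ones(len(s))]*z[:,None]-np.array(f['t']))@np.array(f['R'])
E
python3 - <<'E'
from h import *
for n in('top','side'):
    f=grab(n); cv2.imwrite(f'pics/{n}0.png',f['color'][...,::-1]); print(n,f['fovy'],f['k1'],-np.array(f['R']).T@f['t'])
print(manip.observe())
E
```

```text
top 57.827339684741624 -0.06130078514842517 [0.44739262 0.01572104 1.13224292]
side 56.89063415316016 -0.07082446071412056 [ 0.31475484 -0.83467589  0.6920374 ]
{'time_s': 0.1, 'joints': array([-1.13589895,  0.46939702, -0.0486052 ,  1.53354684,  0.02408227,
        1.14101829, -0.08231121]), 'qvel': array([-4.36768584e-04, -2.02011144e-03, -1.54162957e-03, -4.52813248e-03,
        5.15081467e-04, -9.62577756e-05, -2.02082664e-04]), 'joint_torque': array([-4.64062159e-04, -5.09173286e+01, -8.15847446e-02, -2.36831868e+01,
       -6.14980934e-02,  3.43991874e-02,  7.35899994e-05]), 'tool_pos': array([0.30171778, 0.60326746, 0.24659164]), 'tcp_rot': array([-7.21904782e-01, -3.05714336e+00,  2.74234555e-03]), 'force': array([-0.59463704,  0.68751144,  0.28761755]), 'wrist_torque': array([-0.02756756, -0.06283653, -0.00825329]), 'gripper_force': 0.0, 'width': 0.08696642216721263}
```

View pics/top0.png

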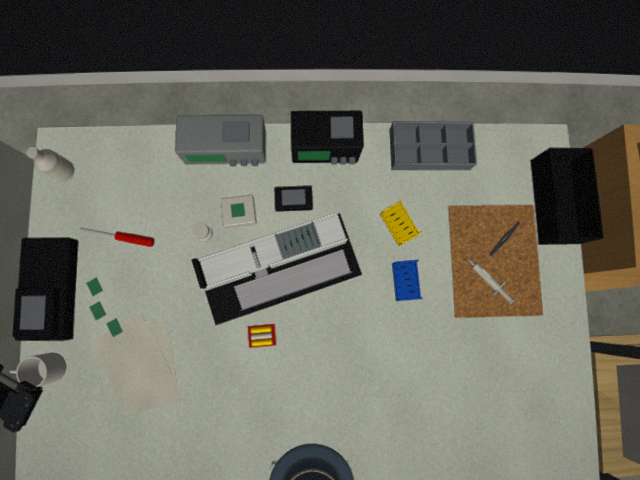

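View pics/side0.png

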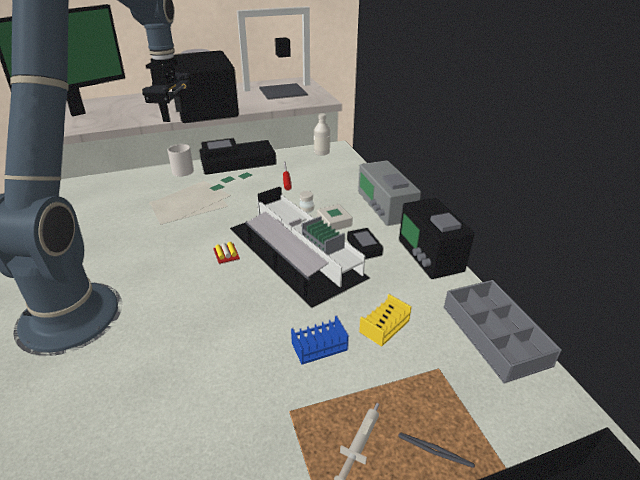

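The top view shows the chute running from its entry at right, (345,225), to its end stop at left, (198,272), with the gate plate on the robot's side (~(297,280)). There are three rack-shaped things: grey with green boards in the lane (298,240), yellow (400,223) and blue (406,280). The grey one in the lane fits the description. I'll confirm it in an enlarged crop.

Run:
```python
from h import *
f=load('top'); c=f['color'][200:330,180:370,::-1]
cv2.imwrite('pics/crop1.png',cv2.resize(c,None,fx=4.2,fy=4.2,interpolation=cv2.INTER_CUBIC))
z=f['range_z']; 
vv,uu=np.mgrid[200:335,185:370]; uv=np.c_[uu.ravel(),vv.ravel()]
P=depth(f,uv); h=P[:,2].reshape(uu.shape)
print(np.histogram(h,bins=np.arange(-.01,.12,.005)))
print(depth(f,[[60,60*0+400],[297,280],[230,265],[335,235]]))
```

```text
(array([ 144, 6853, 7293,  926,  103,  162,  121,  439,  777,  145,   75,
       1450, 1341,  807, 1322, 1244,  923,  301,   77,  172,  184,   28,
          1,    0,    0]), array([-0.01 , -0.005,  0.   ,  0.005,  0.01 ,  0.015,  0.02 ,  0.025,
        0.03 ,  0.035,  0.04 ,  0.045,  0.05 ,  0.055,  0.06 ,  0.065,
        0.07 ,  0.075,  0.08 ,  0.085,  0.09 ,  0.095,  0.1  ,  0.105,
        0.11 ,  0.115]))
[[ 0.21612937  0.63329982  0.0012959 ]
 [ 0.51023459  0.02768671  0.0707566 ]
 [ 0.55084006  0.19437907  0.05075186]
 [ 0.62395697 -0.06932746  0.04846681]]
```

View pics/crop1.png

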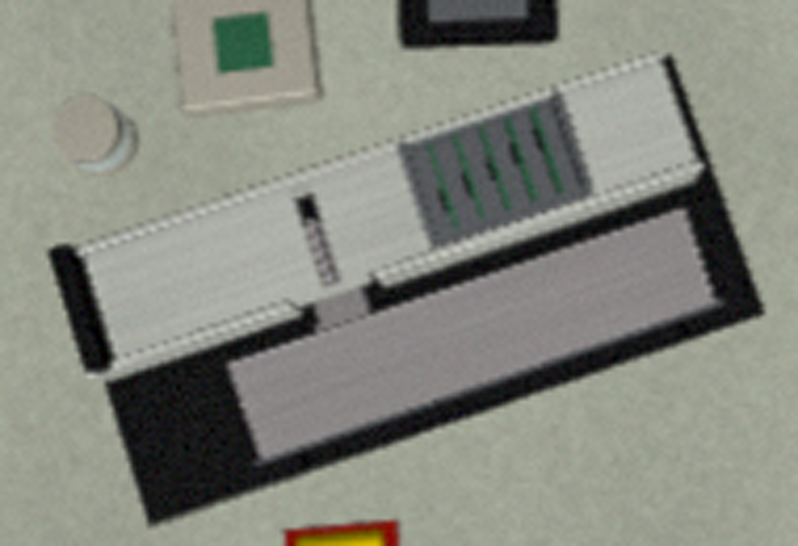

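The crop confirms it: a grey rack with five green boards stands in the lane at crop (497,170), before the slot and leaf at (318,240). The stop's top face edge runs (78,247)-(110,368), and the plate's corners are (230,365), (260,462), (690,210) and (722,302).

```bash
cat >> h.py <<'E'
def fit2d(C,W):
    a=(C-C.mean(0)); b=W-W.mean(0)
    th=np.arctan2((a[:,0]*b[:,1]-a[:,1]*b[:,0]).sum(),(a*b).sum())
    R=np.array([[np.cos(th),-np.sin(th)],[np.sin(th),np.cos(th)]])
    return th,R,W.mean(0)-R@C.mean(0)
E
python3 - <<'E'
from h import *
f=load('top')
# crop px, chute x,y,z
L=np.array([[78,247,.185,np.nan,.088],[110,368,.185,np.nan,.088],
[230,365,.120,.056,.075],[260,462,.12,.115,.062],[690,210,-.16,.056,.075],[722,302,-.16,.115,.062],
[668,57,-.18,-.0375,.064],[703,168,-.18,.0375,.064],[310,200,.05,-.0100,.05]])
uv=(L[:,:2]+.5)/4.2+[180,200]-.5
W=np.array([ray(f,u,z)[0,:2] for u,z in zip(uv,L[:,4])])
i=[2,3,4,5,6,7]; th,R,o=fit2d(L[i,2:4],W[i])
print('yaw',np.degrees(th),'o',o); print(np.round(1000*((W-o)@R),1)); 
# rack ends tops z=.094
r=np.array([[402,143],[435,245],[557,92],[590,190]]); w=ray(f,(r+.5)/4.2+[180,200]-.5,.094)[:,:2]
print(np.round(1000*((w-o)@R),1))
# side view check via depth: project chute points
s=load('side')
for n,g in(('top',f),('side',s)):
    im=g['color'][...,::-1].copy()
    for x,y,z in [(.185,-.0325,.088),(.185,.0325,.088),(-.18,-.0325,.064),(-.18,.0325,.064),(.12,.056,.075),(-.16,.056,.075),(-.16,.115,.062),(.12,.115,.062),(.05,.0,.062)]:
        X=np.r_[R@[x,y]+o,z]; c=np.array(g['R'])@X+g['t']; p=c[:2]/c[2]; p=p*(1+g['k1']*(p@p)); k=K(g)
        u=p*k[0,0]+[g['cx'],g['cy']]; cv2.drawMarker(im,tuple(int(round(a)) for a in u),(0,0,255),0,5,1)
    if n=='side': cv2.imwrite('pics/chk.png',cv2.resize(im[170:320,210:410],None,fx=4,fy=4,interpolation=cv2.INTER_CUBIC))
# depth of plate and floor
print(np.round(depth(f,np.array([[297,280],[260,290],[330,268]])),4))
T=manip.observe(); Rr=cv2.Rodrigues(T['tcp_rot'])[0]; print(np.round(Rr,4))
E
```

```text
yaw 108.08480584556482 o [0.5873736  0.08251596]
[[ 180.8  -34.5]
 [ 183.7   37.6]
 [ 120.3   56.7]
 [ 122.5  114.5]
 [-161.1   57.2]
 [-162.4  113.6]
 [-181.   -35.1]
 [-178.3   35. ]
 [  48.8  -23.9]]
[[ -14.2  -31.2]
 [ -13.6   31. ]
 [-108.5  -30.8]
 [-107.8   29.5]]
[[ 0.5102  0.0277  0.0708]
 [ 0.4872  0.1179  0.069 ]
 [ 0.5388 -0.0537  0.0675]]
[[-8.944e-01  4.473e-01 -8.000e-04]
 [ 4.473e-01  8.944e-01 -1.600e-03]
 [-0.000e+00 -1.800e-03 -1.000e+00]]
```

View pics/chk.png

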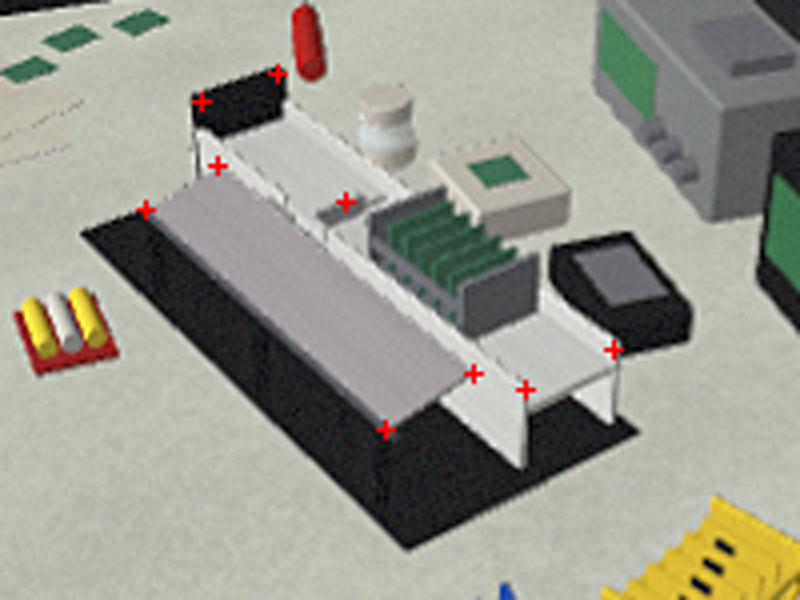

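The calibration check holds: the fitted chute points land on their features in both views, within about 2 mm. The rack spans chute x from about -111 to -12. With tool x along the lane and tool y across it, one finger will push at y≈0 while the other presses the plate at y≈73.

```bash
cat >> h.py <<'E'
O=np.array([.5874,.0825]); TH=np.radians(108.08)
CR=np.array([[np.cos(TH),-np.sin(TH),0],[np.sin(TH),np.cos(TH),0],[0,0,1]])
def st(goal=None):
    s=manip.observe(); p=s['tool_pos']; R=cv2.Rodrigues(s['tcp_rot'])[0]
    c=CR.T@(p-np.r_[O,0]); D=CR@np.diag([1,-1,-1.])
    print('t',s['time_s'],'chute mm',np.round(c*1000,1),'tip z',round(c[2]*1000-25,1),'F chute',np.round(CR.T@s['force'],1),'w',round(s['width'],4))
    print('turn',np.round(np.degrees(cv2.Rodrigues(R.T@D)[0].ravel()),2),'j',np.round(s['joints'],2))
    if goal is not None: print('shift',np.round(R.T@(CR@np.array(goal)+np.r_[O,0]-p),4))
E
python3 -c "
from h import *; st([-.13,.036,.2])"
```

```text
t 0.1 chute mm [583.7 110.  246.6] tip z 221.6 F chute [0.8 0.4 0.3] w 0.087
turn [-1.000e-01  4.000e-02  4.535e+01] j [-1.14  0.47 -0.05  1.53  0.02  1.14 -0.08]
shift [-0.5542 -0.4557  0.0474]
```

Call:
carry_out(
  plan=[0,0,45.35,-0.554,-0.456,0.047,0.31,0,0,45.35,-0.554,-0.456,0.047,0.31,0,0,45.35,-0.554,-0.456,0.047,0.31,0,0,45.35,-0.554,-0.456,0.047,0.31,0,0,45.35,-0.554,-0.456,0.047,0.31,0,0,45.35,-0.554,-0.456,0.047,0.31,0,0,45.35,-0.554,-0.456,0.047,0.31,0,0,45.35,-0.554,-0.456,0.047,0.31,0,0,45.35,-0.554,-0.456,0.047,0.31,0,0,45.35,-0.554,-0.456,0.047,0.31],
)

```text
time_s: 1.1
tool_pos: [0.5048, 0.1459, 0.2146]
tcp_rot: [-1.844, -2.543, -0.0]
force: [1.8, 0.3, -0.1]
width: 0.06
gripper_force: 0.0
```

```bash
python3 -c "
from h import *; st([-.13,.036,.2])"
```

```text
t 1.1 chute mm [ 85.9  58.8 214.6] tip z 189.6 F chute [-0.2 -1.8 -0.1] w 0.06
turn [-0.01 -0.01  0.02] j [-0.6   0.26  0.29  1.94 -0.09  0.95  0.05]
shift [-0.2159  0.0228  0.0146]
```

Call:
carry_out(
  plan=[0,0,0,-0.216,0.023,0.05,0.31,0,0,0,-0.216,0.023,0.05,0.31,0,0,0,-0.216,0.023,0.05,0.31,0,0,0,-0.216,0.023,0.05,0.31,0,0,0,-0.216,0.023,0.05,0.31,0,0,0,-0.216,0.023,0.05,0.31,0,0,0,-0.216,0.023,0.05,0.31,0,0,0,-0.216,0.023,0.05,0.31],
)

```text
time_s: 1.9
tool_pos: [0.5932, -0.0484, 0.1648]
tcp_rot: [-1.841, -2.544, -0.001]
force: [0.1, -0.0, -0.0]
width: 0.0606
gripper_force: 0.0
```

Run:
```python
from h import *
st([-.13,.036,.11])
a=grab('side')['color'][150:330,190:430,::-1]; b=grab('top')['color'][190:340,180:380,::-1]
a=cv2.resize(a,(400,300),interpolation=cv2.INTER_CUBIC); b=cv2.resize(b,(400,300),interpolation=cv2.INTER_CUBIC)
cv2.imwrite('pics/ab1.png',np.hstack([a,b]))
```

```text
t 1.9 chute mm [-126.3   35.1  164.8] tip z 139.8 F chute [-0.1 -0.1 -0. ] w 0.0606
turn [-0.   -0.07  0.14] j [-0.25  0.44  0.35  1.83 -0.18  0.91  0.5 ]
shift [-0.0038 -0.0009  0.0548]
```

View pics/ab1.png

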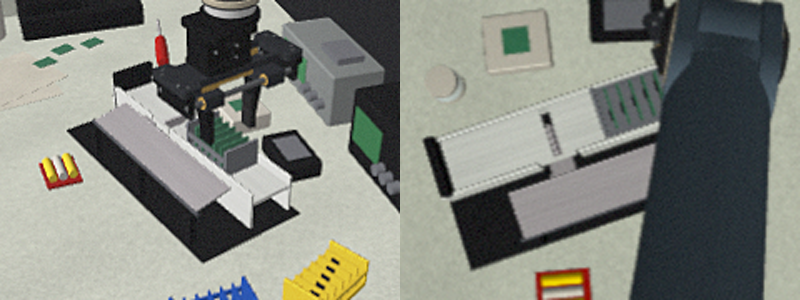

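The hand is over the lane with its fingers across it: one (left picture, ~(250,105)) above the lane behind the rack, the other (~(203,105)) toward the plate, and tips at 140 mm. The rack is unmoved. I'll go down to just above the plate.

Call:
carry_out(
  plan=[0,0,0,-0.004,-0.001,0.025,0.31,0,0,0,-0.004,-0.001,0.045,0.31,0,0,0,-0.004,-0.001,0.055,0.31,0,0,0,-0.004,-0.001,0.055,0.31,0,0,0,-0.004,-0.001,0.055,0.31],
)

```text
time_s: 2.5
tool_pos: [0.5942, -0.054, 0.1105]
tcp_rot: [1.843, 2.543, 0.001]
force: [0.1, -0.8, 0.3]
width: 0.0604
gripper_force: 0.0
```

Run:
```python
from h import *
st([-.13,.036,.088])
cv2.imwrite('pics/s2.png',cv2.resize(grab('side')['color'][190:310,240:400,::-1],(800,600),interpolation=cv2.INTER_CUBIC))
```

```text
t 2.5 chute mm [-131.9   35.9  110.5] tip z 85.5 F chute [-0.8  0.1  0.3] w 0.0604
turn [0.06 0.01 0.04] j [-0.22  0.51  0.33  1.87 -0.22  0.8   0.53]
shift [ 0.0019 -0.0002  0.0225]
```

View pics/s2.png

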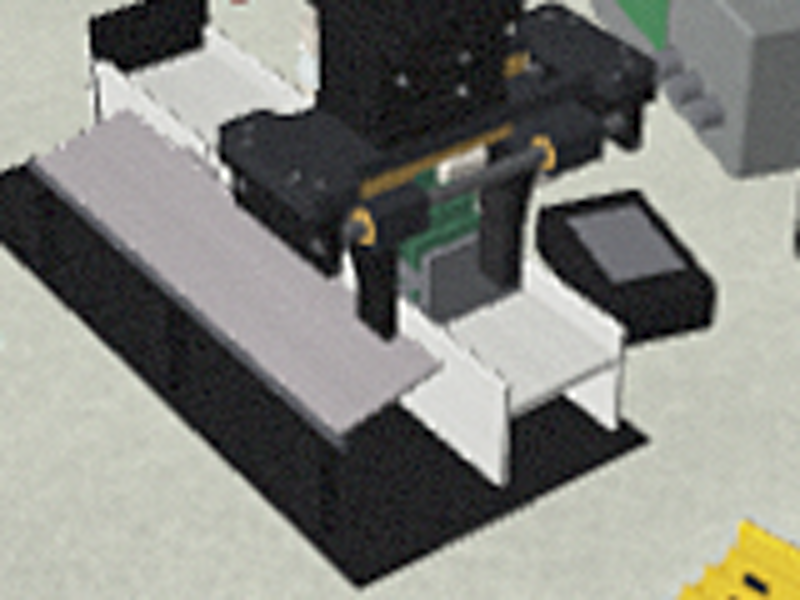

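The plate finger (tip ~(375,335)) is above the plate, and the pusher (~(510,280)) is in the lane behind the rack's end wall. Now press down.

Call:
carry_out(
  plan=[0,0,0,0,0,0.005,0.31,0,0,0,0,0,0.01,0.31,0,0,0,0,0,0.014,0.31,0,0,0,0,0,0.018,0.31,0,0,0,0,0,0.021,0.31,0,0,0,0,0,0.0225,0.31,0,0,0,0,0,0.0225,0.31,0,0,0,0,0,0.0225,0.31],
)

```text
time_s: 3.35
tool_pos: [0.5957, -0.0539, 0.0886]
tcp_rot: [1.843, 2.541, 0.005]
force: [0.4, -0.3, 6.7]
width: 0.0598
gripper_force: 3.4
```

Run:
```python
from h import *
st([-.13,.036,.088])
cv2.imwrite('pics/s3.png',cv2.resize(grab('side')['color'][190:310,240:400,::-1],(800,600),interpolation=cv2.INTER_CUBIC))
```

```text
t 3.35 chute mm [-132.2   34.5   88.6] tip z 63.6 F chute [-0.4 -0.3  6.7] w 0.0598
turn [0.23 0.02 0.01] j [-0.21  0.54  0.31  1.88 -0.23  0.76  0.55]
shift [ 0.0022 -0.0015  0.0006]
```

View pics/s3.png

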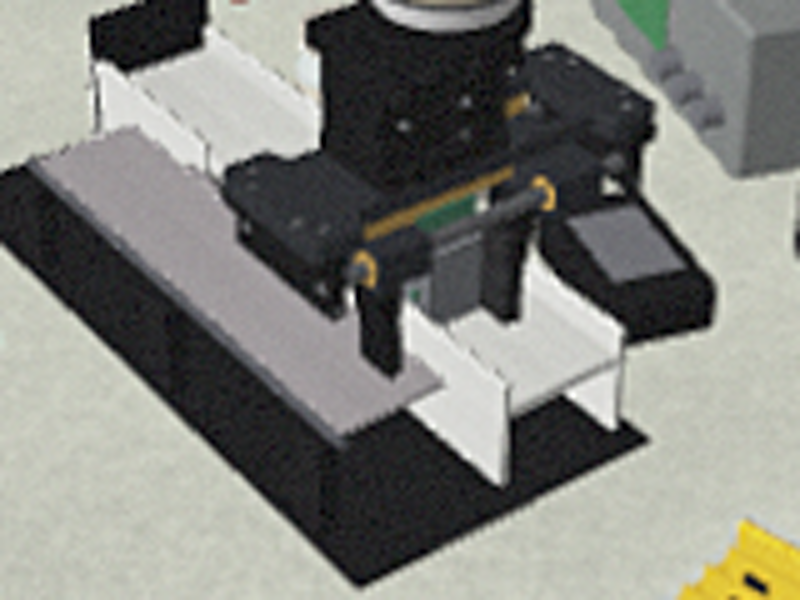

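The plate is visibly pressed near level, the pusher is in the lane behind the rack, and the force is 6.7 N. I'll measure the plate's slope by depth before pushing.

Run:
```python
from h import *
def slope(f):
    vv,uu=np.mgrid[200:330,190:350]; uv=np.c_[uu.ravel(),vv.ravel()]
    P=(depth(f,uv)-np.r_[O,0])@CR; m=(P[:,0]>.02)&(P[:,0]<.112)&(P[:,1]>.064)&(P[:,1]<.108)&(P[:,2]>.045)&(P[:,2]<.09)
    Q=P[m]; a=np.linalg.lstsq(np.c_[Q[:,:2]-[0,.115],np.ones(m.sum())],Q[:,2],rcond=None)[0]
    print(m.sum(),'slope',a,'theta',.22+np.arctan(a[1]))
slope(load('top')); slope(grab('top'))
f0=load('top')
```

```text
698 slope [ 0.00183323 -0.23238674  0.06083098] theta -0.00833402751012427
677 slope [ 0.00281346 -0.031096    0.06132794] theta 0.18891402178540448
```

The gate opened from about 0 to 0.19 rad. I'll push gently, pressing 0.5 mm deeper.

Call:
carry_out(
  plan=[0,0,0,0.004,-0.001,0.0005,0.31,0,0,0,0.009,-0.001,0.0005,0.31,0,0,0,0.014,-0.001,0.0005,0.31,0,0,0,0.019,-0.001,0.0005,0.31,0,0,0,0.025,-0.001,0.0005,0.31,0,0,0,0.031,-0.001,0.0005,0.31,0,0,0,0.038,-0.001,0.0005,0.31,0,0,0,0.045,-0.001,0.0005,0.31,0,0,0,0.051,-0.001,0.0005,0.31,0,0,0,0.054,-0.001,0.0005,0.31],
)

```text
time_s: 4.45
tool_pos: [0.5785, -0.0065, 0.0886]
tcp_rot: [1.842, 2.536, 0.001]
force: [2.5, -5.5, 6.2]
width: 0.0597
gripper_force: 4.1
```

```bash
cat >> h.py <<'E'
def slope(f,x0=.0,x1=.112):
    vv,uu=np.mgrid[200:330,190:350]; uv=np.c_[uu.ravel(),vv.ravel()]
    P=(depth(f,uv)-np.r_[O,0])@CR; m=(P[:,0]>x0)&(P[:,0]<x1)&(P[:,1]>.064)&(P[:,1]<.108)&(P[:,2]>.045)&(P[:,2]<.075)
    Q=P[m]; a=np.linalg.lstsq(np.c_[Q[:,:2]-[0,.115],np.ones(m.sum())],Q[:,2],rcond=None)[0]
    print(m.sum(),'slope',a,'theta',.22+np.arctan(a[1]))
    m=(P[:,1]>-.025)&(P[:,1]<.025)&(P[:,2]>.08)&(P[:,2]<.1)&(P[:,0]<.18)
    print('rack front',np.sort(P[m,0])[-8:])
E
python3 - <<'E'
from h import *
st(); slope(grab('top'))
cv2.imwrite('pics/s4.png',cv2.resize(grab('side')['color'][190:310,240:400,::-1],(800,600),interpolation=cv2.INTER_CUBIC))
E
```

```text
t 4.45 chute mm [-81.8  36.1  88.6] tip z 63.6 F chute [-6.  -0.7  6.2] w 0.0597
turn [ 0.26  0.31 -0.06] j [-0.3   0.51  0.32  1.93 -0.22  0.73  0.46]
681 slope [-0.0002245  -0.01285587  0.06193838] theta 0.20714484219697113
rack front [0.02942547 0.02950141 0.02950514 0.03000149 0.03009039 0.03015296
 0.03020649 0.03025491]
```

View pics/s4.png

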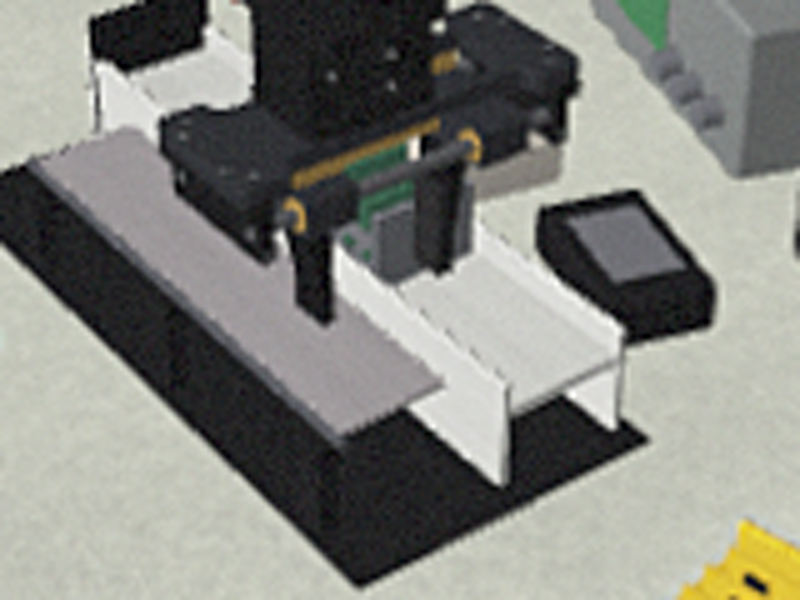

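The rack moved about 40 mm with the finger flush on its end wall (~(440,230)); its front is at x≈28 mm, and the gate is at ≈0.2 rad. I'll carry on across the slot.

Call:
carry_out(
  plan=[0,0,0,0.006,0,0,0.31,0,0,0,0.013,0,0,0.31,0,0,0,0.02,0,0,0.31,0,0,0,0.028,0,0,0.31,0,0,0,0.036,0,0,0.31,0,0,0,0.044,0,0,0.31,0,0,0,0.052,0,0,0.31,0,0,0,0.06,0,0,0.31,0,0,0,0.068,0,0,0.31,0,0,0,0.074,0,0,0.31],
)

```text
time_s: 5.55
tool_pos: [0.5558, 0.0639, 0.0885]
tcp_rot: [1.843, 2.536, 0.002]
force: [1.8, -6.8, 7.8]
width: 0.0603
gripper_force: 4.4
```

Run:
```python
from h import *
st(); slope(grab('top'),.06)
```

```text
t 5.55 chute mm [-7.8 35.8 88.5] tip z 63.5 F chute [-7.   0.4  7.8] w 0.0603
turn [ 0.27  0.27 -0.1 ] j [-0.43  0.48  0.32  1.97 -0.22  0.71  0.33]
4 slope [0.11806025 0.19781849 0.05950911] theta 0.4152970792889918
rack front [0.10291509 0.10313466 0.10314875 0.10348208 0.1038709  0.10410844
 0.10443463 0.10460954]
```

The rack is crossing, with its centre at x≈52 mm and the press at 7.8 N. About 83 mm remain.

Call:
carry_out(
  plan=[0,0,0,0.007,0,0,0.31,0,0,0,0.015,0,0,0.31,0,0,0,0.024,0,0,0.31,0,0,0,0.033,0,0,0.31,0,0,0,0.042,0,0,0.31,0,0,0,0.051,0,0,0.31,0,0,0,0.06,0,0,0.31,0,0,0,0.067,0,0,0.31,0,0,0,0.073,0,0,0.31,0,0,0,0.077,0,0,0.31],
)

```text
time_s: 6.6
tool_pos: [0.5318, 0.1374, 0.0883]
tcp_rot: [1.843, 2.537, 0.002]
force: [2.1, -5.9, 8.2]
width: 0.06
gripper_force: 4.5
```

Run:
```python
from h import *
st(); slope(grab('top'),.06)
```

```text
t 6.6 chute mm [69.4 35.8 88.3] tip z 63.3 F chute [-6.2 -0.1  8.2] w 0.06
turn [ 0.24  0.23 -0.09] j [-0.57  0.47  0.31  2.   -0.21  0.7   0.18]
0 slope [0. 0. 0.] theta 0.22
rack front [0.17844541 0.17847605 0.1794874 ]
```

Slow finish against the stop.

Call:
carry_out(
  plan=[0,0,0,0.002,0,0,0.31,0,0,0,0.003,0,0,0.31,0,0,0,0.004,0,0,0.31,0,0,0,0.005,0,0,0.31,0,0,0,0.006,0,0,0.31],
)

```text
time_s: 7.15
tool_pos: [0.5301, 0.1426, 0.0883]
tcp_rot: [1.844, 2.536, 0.001]
force: [1.9, -6.9, 9.1]
width: 0.06
gripper_force: 4.5
```

```bash
python3 -c "
from h import *; st()"
```

```text
t 7.15 chute mm [74.9 35.9 88.3] tip z 63.3 F chute [-7.2  0.3  9.1] w 0.06
turn [ 0.23  0.24 -0.13] j [-0.58  0.47  0.31  2.   -0.21  0.7   0.17]
```

Call:
carry_out(
  plan=[0,0,0,0.001,0,0,0.31,0,0,0,0.002,0,0,0.31,0,0,0,0.002,0,0,0.31],
)

```text
time_s: 7.45
tool_pos: [0.53, 0.1429, 0.0883]
tcp_rot: [1.845, 2.533, -0.0]
force: [3.4, -9.7, 7.5]
width: 0.0604
gripper_force: 6.0
```

```bash
python3 -c "
from h import *; st()"
```

```text
t 7.45 chute mm [75.2 35.9 88.3] tip z 63.3 F chute [-10.2  -0.2   7.5] w 0.0604
turn [ 0.25  0.34 -0.22] j [-0.59  0.47  0.31  2.   -0.21  0.7   0.17]
```

It stalled at 75 mm with the force rising, so the rack is home. Back off a few mm, then lift.

Call:
carry_out(
  plan=[0,0,0,-0.003,0,0,0.31,0,0,0,-0.006,0,0,0.31,0,0,0,-0.007,0,0,0.31,0,0,0,-0.007,0,-0.004,0.31,0,0,0,-0.007,0,-0.01,0.31,0,0,0,-0.007,0,-0.018,0.31,0,0,0,-0.007,0,-0.04,0.31,0,0,0,-0.007,0,-0.08,0.31,0,0,0,-0.007,0,-0.13,0.31,0,0,0,-0.007,0,-0.15,0.31],
)

```text
time_s: 8.45
tool_pos: [0.531, 0.1406, 0.2414]
tcp_rot: [1.843, 2.538, 0.009]
force: [0.6, 0.5, 0.1]
width: 0.0601
gripper_force: 0.0
```

Call:
carry_out(
  plan=[0,0,0,-0.05,0,0,0.31,0,0,0,-0.1,0,0,0.31,0,0,0,-0.15,0,0,0.31,0,0,0,-0.2,0,0,0.31,0,0,0,-0.2,0,0,0.31,0,0,0,-0.2,0,0,0.31],
)

```text
time_s: 9.05
tool_pos: [0.5907, -0.0511, 0.2366]
tcp_rot: [-1.85, -2.539, 0.001]
force: [-0.2, 1.7, 1.0]
width: 0.0598
gripper_force: 0.0
```

Run:
```python
from h import *
st(); f=grab('top'); slope(f,.02)
a=grab('side')['color'][150:330,190:430,::-1]; b=f['color'][190:340,180:380,::-1]
a=cv2.resize(a,(400,300),interpolation=cv2.INTER_CUBIC); b=cv2.resize(b,(400,300),interpolation=cv2.INTER_CUBIC)
cv2.imwrite('pics/ab2.png',np.hstack([a,b]))
```

```text
t 9.05 chute mm [-128.    38.4  236.6] tip z 211.6 F chute [ 1.6 -0.4  1. ] w 0.0598
turn [-0.04  0.02 -0.23] j [-0.33  0.36  0.45  1.77 -0.18  1.05  0.49]
689 slope [-0.00400383 -0.2233995   0.06132605] theta 0.00020946059901233438
rack front [0.1687267  0.16914598 0.16918254 0.17070836 0.17124086 0.17949577
 0.17963314 0.17974015]
```

View pics/ab2.png

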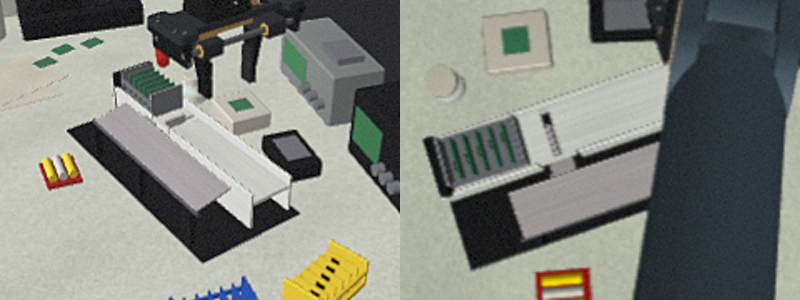

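The rack stands flush against the end stop (right picture, ~(485,160)). The gate is shut behind it with the leaf up at (548,130), slope angle ≈ 0. The hand is clear and the bystanders are in place.

```bash
python3 -c "
from h import *; print(manip.close_job())"
```

```text
the job is handed in; nothing more can be done
None
```

The job is handed in: the rack was pushed past the held-open gate and stands against the end stop, the gate has sprung shut behind it, and the hand is clear; no verdict was returned.

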